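# Torque the boiler plug with the click wrench

## Task

Tighten the square-headed brass plug on the boiler cover with the click wrench from its wooden cradle: set the wrench's square socket fully down over the plug and let go, then take the wrench again by its rubber grip, between the fingers, and turn it clockwise (seen from above) until you feel it click, stopping at once instead of pulling on through the click. Then let go and leave the wrench sitting on the tight plug, with the things around left where they were.

Things in the scene. Friction and masses are not known exactly. Their poses are not given: they have to be found in the camera images.
- head (a point): Centre of the click wrench's socket, half-way up its head (15 mm above its underside). Steel block 58 x 58 mm, 30 mm high, with a square through-hole 36.6 mm wide, 2 mm lead-in, sides parallel to x and y. x points along the wrench to the grip, z up.
- shaft (a point): Centre of the bare steel shaft of the wrench's handle, 52 mm from the socket axis, 18 mm above the wrench's underside: carry it here, near its centre of mass. Shaft 18 mm wide, 20 mm high (8 to 28 mm above the underside), free for 36 mm. A foot under it, 74 mm from the socket axis, keeps the wrench level on a flat. x to the grip, z up.
- grip (a point): Centre of the round rubber grip at the end of the handle: 26 mm across, 66 mm long, 134 mm from the socket axis, 18 mm above the wrench's underside. x along the handle, away from the head. In the cradle it lies in a trough whose walls (34 mm above the table, 37 mm apart) leave no room for fingers.
- wrench: The whole click wrench, 197 mm long, 0.5 kg; origin at its underside on the socket axis, x to the grip, z up. At the start it lies in the cradle, underside 6 mm above the table. The handle is hinged to the head on the socket axis. It stays in line with the head until pulled hard enough clockwise, then breaks over (clicks), and springs back in line when let go.
- wrench_grip: The rubber grip; origin and axes as grip. The click: with the plug tight, the handle holds up to about 1.4 N m about the socket axis (10 N sideways at the grip's centre; in a firm grasp part of it is felt as twist), then gives; this falls to half by 0.16 rad of break-over (21 mm at the grip); at 0.26 rad it is solid. Stop between 0.06 and 0.22 rad (8 to 29 mm after it gives).
- plug_top (a point): Centre of the top of the square brass plug in the middle of the boiler cover: 34 mm square, 20 mm high, top 6 mm tapering to 26 mm; x, y square to its sides. 92 mm above the table. It turns about the upright axis with slight friction (2 N at the grip), is an unknown 0.25 to 0.8 rad short of tight, clockwise from above, then stops dead. The socket has about 0.1 rad of play each way on it.
- cradle: Wooden cradle, fixed: board 235 x 90 mm, 6 mm thick, with the trough for the grip at its +x end; origin under its centre. The wrench's socket axis starts 70 mm from it along its -x.
- boiler: Boiler, fixed: upright copper drum with, on top, a flat aluminium cover disc 180 mm across, upper face 72 mm above the table, on which the seated wrench lies flat; origin under its centre.
- cup: Bystander, loose: white espresso cup, 64 mm across, 55 mm high; origin under its centre.
- gasket: Bystander, loose: black rubber ring, 72 mm across, 8 mm high, flat on the mat; origin under its centre.
- tamper: Bystander, loose: steel coffee tamper, 58 mm across, 87 mm high; origin under its centre.
- screwdriver: Bystander, loose: black-handled screwdriver, 190 mm long, lying along its x; origin under its centre.
- portafilter: Bystander, loose: portafilter, steel basket 68 mm across and 40 mm high, black handle 120 mm along its -x; origin under the basket.
- saucer: Bystander, loose: white saucer, 100 mm across, 18 mm high; origin under its centre.
Mind the look-alikes: they are no part of the job. What is shaped like the wrench but red is not meant.

How it is judged:
On the way, in this order (a step that is already met when the one before it is completed fails the run):
1. the wrench's socket sits fully down over the plug and the wrench is let go (horizontal distance between head and plug_top below 0.005 m and height (world z) of head below 0.0905 m and angle between head's own z axis and vertical below 0.07 rad and contact force between the fingers and wrench below 0.1 N), for 0.2 s.
2. held by its grip between the fingers, the wrench clicks (breaks over by more than 0.06 rad) with the plug tight (horizontal distance between head and plug_top below 0.005 m and height (world z) of head below 0.0905 m and angle between head's own z axis and vertical below 0.07 rad and height (world z) of plug_top below 0.09208 m and angle between the x axis of head and the x axis of grip, either way round above 0.06 rad and contact force between the fingers and wrench_grip above 1 N and y of the grasp point in the frame of grip between -0.013 and 0.013 m), for 0.04 s.
At the end, for the whole second after the job is handed in: The wrench sits on the plug (socket axis within 5 mm, head within 3.5 mm of fully down, tilt under 0.07 rad), at rest, its handle back in line (under 0.05 rad), and the plug is still tight: its top within 0.08 mm of its tight height, 92 mm (0.2 rad of turn) (horizontal distance between head and plug_top below 0.005 m and height (world z) of head below 0.0905 m and angle between head's own z axis and vertical below 0.07 rad and height (world z) of plug_top below 0.09208 m and angle between the x axis of head and the x axis of grip, either way round below 0.05 rad and linear speed of wrench below 0.02 m/s); the robot touches nothing.
It fails at once if the wrench is pulled on through the click (break-over beyond 0.22 rad) (angle between the x axis of head and the x axis of grip, either way round above 0.22 rad).
It fails at once if a bystander is moved by more than 40 mm (distance of any of cup, gasket, tamper, screwdriver, portafilter, saucer from where it was at the start of the episode above 0.04 m).
It also fails if it takes over 72 s, if anything falls off the work surface, if the arm or the gripper's body presses on something with over 40 N, if the wrist force passes 120 N, or if a joint passes its speed limit or range.

## Robot

A 6-joint arm with a two-finger parallel gripper is mounted at the origin on the work surface. World frame = base frame: x ahead of the robot, y to its left, z up, the work surface at z = 0. Lengths are in m, angles in rad, forces in N, time in s.
With the tool pointing down it reaches from about 0.25 to 0.775 m from the base axis. Payload 4 kg.
Tool frame: the origin (TCP) lies at the very end of the fingers, on their centre line; the grasp point (between the pads) lies 19 mm behind it; z points along the fingers, y is the line along which they close (so a half turn about z gives the same grasp; the last joint's range is limited). The gripper opens to 85 mm and grips with 20 to 120 N. Pads are 22 mm wide; open, the fingers measure 114 mm over their backs; the gripper's body (76 mm by 85 mm) begins 54 mm behind the grasp point. The pads swing forward as they close: fully open they stand 13 mm farther back than shut.
Start: joints at [1.039, 0.087, 1.371, -0, 1.684, -0.103], TCP at [0.229, 0.5, 0.231] pointing down, gripper open.
Joint ranges: [-3.1, 3.1], [-0.76, 2.03], [0.27, 2.55], [-1.08, 4.22], [0.17, 2.65], [-2.57, 2.57]. Speed limits (rad/s): [2.79, 2.79, 3.14, 3.14, 3.14, 3.14].

## Interface

Orientations are given as a unit quaternion [w, x, y, z].
In Python, from rig import telemetry, capture, calibration, close_job gives the robot as it stands.
- The arm moves only by the tool arm_command, never from a script. Its argument "commands" is a list of rows, each a list of 6 numbers: the shift along the tool's x, y, z in cm, then the turn, a rotation vector about the tool's x, y, z in degrees. In form: [[dx, dy, dz, rx, ry, rz], ...]. A call has 1 to 8 rows; each row shifts and turns the commanded pose from where the row before left it, along the tool's axes as they then stand; what a row does not reach is not made up. A row lasts 1/10 s, in which the tool goes at most 50 mm and 8.59 degrees, less where a joint would pass 70% of its speed; a pose out of reach is approached as far as the arm can. A call with a gripper value outside its range is refused whole. "grip" is the closure in counts, from 0 (fully open) to 255 (shut), set as the call begins (left out, the last holds). The fingers move at their own pace and stop on an object; "newtons" is the grip in N (left out, the last holds). Time passes only in rows, so rows that do not move let the fingers close. It gives the time, the measured TCP pose, the force, the opening and the grip force at its end, in the units of the state.
- telemetry.get_obs(): the state, without advancing time (a new reading comes with each control period).
- capture(name): name is "scene" or "top" or "wrist"; returns (picture, depth): 480x640x3 uint8, red, green, blue; 480x640 float32, m along the optical axis (not along the pixel's ray), 0 where there is no reading.
- calibration(name): a dict with "camera_matrix" (3x3 intrinsics, pixels), "rvec" (rotation vector, rad) and "tvec" (3), from world to camera coordinates, as OpenCV has them. Camera axes: x right, y down, z forward; pixel columns grow to the right and rows downward; lengths in m; the calibration is good to about 2 mm. A picture is of the moment at which its call begins: read the wrist's pose just before it. calibration takes no time and is no camera call; for the wrist camera it gives the pose at the moment of the call.
- close_job(): hands the job in; it is judged then, once.
The state is a dict: "clock": time; "joint_positions": joint angles; "qd": joint speeds; "effort": joint torques, N m; "eef_pos": TCP position; "orientation": TCP orientation; "contact_force": force on the tool from outside, world axes, zero at the start; "wrist_torque": the same for the moment, N m; "width": finger opening in m; "grasp_force": force on a finger pad.
Only numpy, scipy, OpenCV 4.12 (cv2) and the standard library are available. Lean on these libraries where they do the work, as an engineer would, in place of code of your own. Each camera call takes 0.05 s, during which the arm holds its last target. There are 200 camera calls.

## Working session

There is one attempt and no reset: what is moved stays moved. The work goes in short steps, Python scripts to look and compute and a tool call to move; the robot and the scene stay as the last step left them, time stands still between calls to the robot, and variables do not carry over. Pictures are saved under pics/ and viewed, at most 10 in all, crops included, and the job is handed in when it is done.

Besides the shell and the picture viewer there is one more tool, called as name(argument=value, ...) on one line, values as JSON. arm_command: Moves the arm, as the interface text tells. Its arguments: {"type":"object","properties":{"commands":{"type":"array"},"grip":{"type":"number"},"newtons":{"type":"number"}},"required":["commands"]}

```bash
mkdir -p pics && cat > h.py <<'E'
import numpy as np, cv2
from rig import telemetry, capture, calibration, close_job
def cam(n):
    c=calibration(n);K=np.array(c["camera_matrix"],float);R=cv2.Rodrigues(np.array(c["rvec"],float))[0];t=np.array(c["tvec"],float).ravel();return K,R,t
def ray(C,u,v,z):
    K,R,t=C;o=-R.T@t;d=R.T@np.linalg.inv(K)@[u,v,1.];return o+d*(z-o[2])/d[2]
def cloud(C,D):
    K,R,t=C;v,u=np.mgrid[:480,:640];P=np.stack([(u-K[0,2])/K[0,0]*D,(v-K[1,2])/K[1,1]*D,D],-1)
    return (P-t)@R
def save(n,im): cv2.imwrite("pics/"+n,im[...,::-1])
E
python3 - <<'E'
from h import *
o=telemetry.get_obs();print(o)
a,d=capture("top");save("top.png",a);np.save("top_d.npy",d)
b,e=capture("scene");save("scene.png",b)
for n in("top","scene","wrist"):
    K,R,t=cam(n);print(n,K[0,0],-R.T@t,R[2])
E
```

```text
{'clock': 0.0, 'joint_positions': array([ 1.03886770e+00,  8.79800149e-02,  1.37230588e+00, -1.17036612e-05,
        1.68361353e+00, -1.03120208e-01]), 'qd': array([ 0.00061041, -0.00127902,  0.00065712,  0.00058827, -0.00053164,
        0.00058529]), 'effort': array([ 5.18104916e-04, -3.51874101e+01, -3.13270068e+01, -2.30035494e-04,
        1.08774315e-02,  3.67548978e-06]), 'eef_pos': array([0.22843683, 0.49974729, 0.23009928]), 'orientation': array([-3.54580318e-04,  2.12765813e-01,  9.77102542e-01, -1.09754470e-03]), 'contact_force': array([ 0.16097307,  0.10563535, -0.4063692 ]), 'wrist_torque': array([-0.04441578, -0.00215247,  0.01566784]), 'grasp_force': 0.0, 'width': 0.08527004684007142}
top 600.5257381278952 [ 0.28620563 -0.01833345  1.40599349] [ 0.14165196  0.02281757 -0.98965352]
scene 438.5976559003788 [0.96305373 0.55945669 0.56972648] [-0.55196046 -0.61874132 -0.55901594]
wrist 392.8639477506626 [0.16395057 0.53058374 0.37263324] [ 0.25191162 -0.11813859 -0.96051226]
```

View pics/top.png

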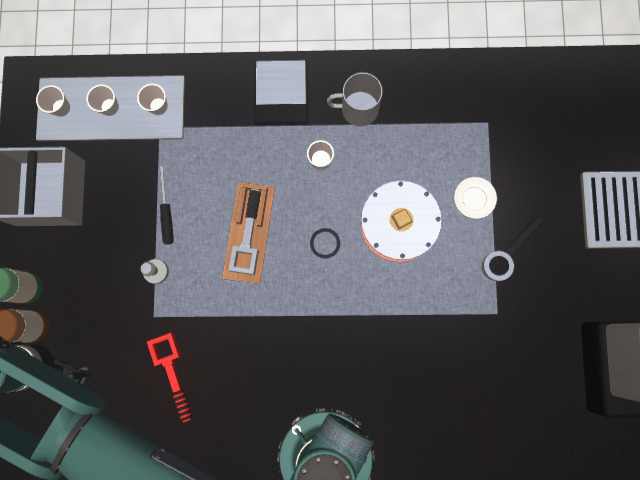

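View pics/scene.png

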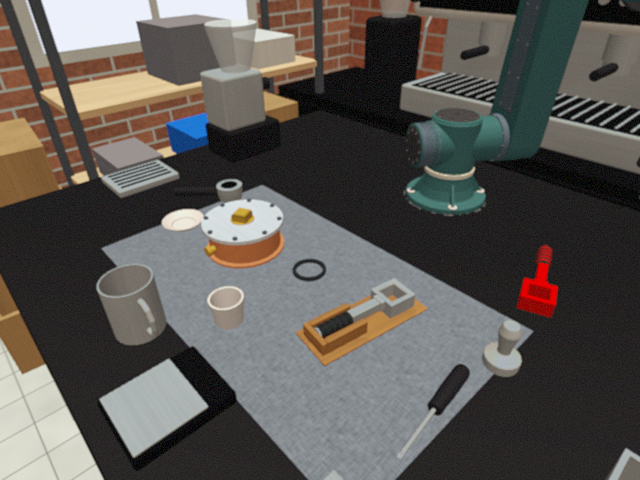

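Top view: wrench in its cradle, head near (243,260), grip near (252,205). The plug is near (402,219) on the cover, and the red decoy is at (165,350).

```bash
python3 - <<'E'
from h import *
a=cv2.imread("pics/top.png")[...,::-1];C=cam("top");d=np.load("top_d.npy")
P=cloud(C,d);hsv=cv2.cvtColor(np.ascontiguousarray(a),cv2.COLOR_RGB2HSV)
# plug: saturated orange near
m=np.zeros((480,640),np.uint8);m[200:240,382:422]=((hsv[200:240,382:422,1]>90))*255
n,l,s,c=cv2.connectedComponentsWithStats(m);i=1+np.argmax(s[1:,4]);print("plug",s[i],c[i])
cn=cv2.findContours((l==i).astype(np.uint8),0,2)[0][0];print(cv2.minAreaRect(cn), P[219,402])
print("plug top",ray(C,*c[i],.088))
W=np.array([ray(C,*p[0],.085)[:2] for p in cn],np.float32);print(cv2.minAreaRect(W))
# cover: bright
m=((hsv[...,1]<40)&(hsv[...,2]>200)).astype(np.uint8);m[:,:350]=0;m[:,447:]=0;m[:170]=0
cn=max(cv2.findContours(m,0,2)[0],key=cv2.contourArea)
W=np.array([ray(C,*p[0],.072)[:2] for p in cn],np.float32);print("cover",cv2.minEnclosingCircle(W),cv2.fitEllipse(W))
# wrench steel: low sat within cradle box
m=np.zeros((480,640),np.uint8);r=(slice(180,290),slice(220,278))
sat=hsv[...,1];wood=((hsv[...,1]>90))
m[r]=((sat[r]<75)&(hsv[r][...,2]>110)&(d[r]>0)&(P[r][...,2]>.022)).astype(np.uint8)
cn=max(cv2.findContours(m,0,2)[0],key=cv2.contourArea)
print("steel",cv2.boundingRect(cn))
W=np.array([ray(C,*p[0],.035)[:2] for p in cn],np.float32);print(cv2.minAreaRect(W))
g=np.zeros_like(m);g[r]=((hsv[r][...,2]<60)&(P[r][...,2]>.02));cg=max(cv2.findContours(g,0,2)[0],key=cv2.contourArea)
G=np.array([ray(C,*p[0],.033)[:2] for p in cg],np.float32);print("grip",cv2.minAreaRect(G))
# hole: contour interior via hierarchy
cs,h=cv2.findContours(m,cv2.RETR_CCOMP,2)
for q,hh in zip(cs,h[0]):
    if hh[3]>=0 and cv2.contourArea(q)>40:
        H=np.array([ray(C,*p[0],.036)[:2] for p in q],np.float32);print("hole",cv2.minAreaRect(H))
x=np.hstack([cv2.resize(a[180:290,215:285],None,fx=5,fy=5),cv2.resize(a[180:290,367:437],None,fx=5,fy=5)]);save("crop.png",x)
E
```

```text
plug [390 208  23  23 400] [401.1775 219.1225]
((401.0, 219.0), (22.0, 22.0), 90.0) [ 0.52874714 -0.17551098  0.09320906]
plug top [ 0.52945424 -0.17430419  0.088     ]
((0.5303264260292053, -0.1742798238992691), (0.048909205943346024, 0.04989098384976387), 88.60779571533203)
cover ((0.5320940613746643, -0.17573946714401245), 0.0900472104549408) ((0.532113790512085, -0.17593520879745483), (0.17243510484695435, 0.1749526411294937), 176.09535217285156)
steel (229, 218, 29, 57)
((0.48298734426498413, 0.1811141073703766), (0.05883027985692024, 0.12929370999336243), 80.97193145751953)
grip ((0.5793258547782898, 0.16351546347141266), (0.024406705051660538, 0.06455425173044205), 81.1893539428711)
hole ((0.44847017526626587, 0.1863771677017212), (0.0404132679104805, 0.04050261527299881), 81.02351379394531)
```

arm_command(commands=[[-2, -1.7, 0, 0, 0, 0], [-3.5, -3, 0, 0, 0, 0], [-3.5, -3, 0, 0, 0, 0], [-3.5, -3, 0, 0, 0, 0], [-3.5, -3, 0, 0, 0, 0], [-3.5, -3, 0, 0, 0, 0], [-3.5, -3, 0, 0, 0, 0], [-3.5, -3, 0, 0, 0, 0]], grip=0)

```text
clock: 0.9
eef_pos: [0.3754, 0.1818, 0.231]
orientation: [-0.0, 0.213, 0.977, -0.0]
contact_force: [0.6, -0.3, 1.0]
width: 0.0854
grasp_force: 0.0
```

arm_command(commands=[[-3.5, -3.1, 0, 0, 0, 0], [-3.5, -3.1, 0, 0, 0, 0], [-3.5, -3.1, 0, 0, 0, 0], [-3.5, -3.1, 0, 0, 0, 0], [-3.5, -3.1, 0, 0, 0, 0], [-3.5, -3.1, 0, 0, 0, 0], [-3.5, -3.1, 0, 0, 0, 0], [-3.5, -3.1, 0, 0, 0, 0]])

```text
clock: 1.7
eef_pos: [0.527, -0.1602, 0.2307]
orientation: [-0.0, 0.213, 0.977, 0.0]
contact_force: [0.7, -0.0, 0.9]
width: 0.0853
grasp_force: 0.0
```

arm_command(commands=[[-1, -1, 0, 0, 0, 0], [0, 0, 0, 0, 0, 0], [0, 0, 0, 0, 0, 0]])

```text
clock: 2.0
eef_pos: [0.5313, -0.1706, 0.2309]
orientation: [-0.001, 0.213, 0.977, 0.001]
contact_force: [-1.1, 0.4, 0.5]
width: 0.0855
grasp_force: 0.0
```

```bash
python3 - <<'E'
from h import *
o=telemetry.get_obs();print(o["eef_pos"],o["orientation"],o["clock"])
C=cam("wrist");a,d=capture("wrist");save("w1.png",a);np.savez("w1.npz",d=d,K=C[0],R=C[1],t=C[2])
E
```

```text
[ 0.53133471 -0.17059223  0.23086064] [-7.53475781e-04  2.12574059e-01  9.77144454e-01  6.46003272e-04] 2.0
```

View pics/w1.png

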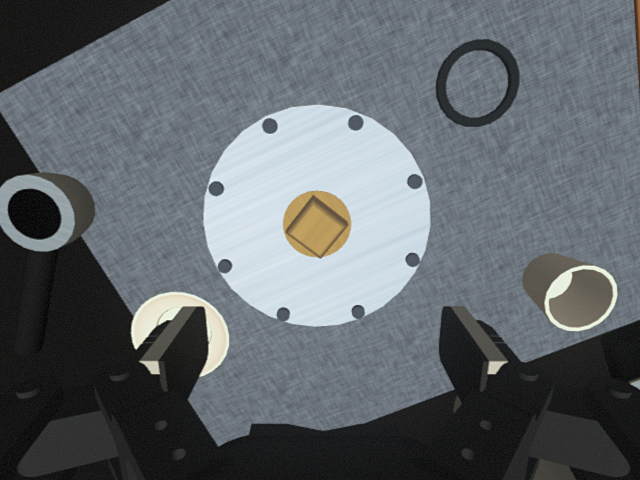

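Plug square is centred near (317,226), turned about 45° in the picture, on a round brass collar with the cover around it.

```bash
python3 - <<'E'
from h import *
a=cv2.imread("pics/w1.png")[...,::-1];f=np.load("w1.npz");C=(f["K"],f["R"],f["t"]);d=f["d"]
P=cloud(C,d);sub=(slice(180,270),slice(270,362))
for z0,z1,pl in((.077,.2,.086),(.0895,.2,.092)):
    m=np.zeros((480,640),np.uint8);m[sub]=(P[sub][...,2]>z0)
    cn=max(cv2.findContours(m,0,2)[0],key=cv2.contourArea);M=cv2.moments(m,True)
    W=np.array([ray(C,*p[0],pl)[:2] for p in cn],np.float32);print(z0,cv2.minAreaRect(W),ray(C,M["m10"]/M["m00"],M["m01"]/M["m00"],pl), P[sub][...,2][m[sub]>0].max())
g=cv2.cvtColor(np.ascontiguousarray(a),cv2.COLOR_RGB2GRAY)
m=np.zeros_like(g);hs=cv2.cvtColor(np.ascontiguousarray(a),cv2.COLOR_RGB2HSV)
print(g[226,270:362:3])
m[sub]=(hs[sub][...,1]>90);cn=max(cv2.findContours(m,0,2)[0],key=cv2.contourArea)
W=np.array([ray(C,*p[0],.072)[:2] for p in cn],np.float32);print("collar",cv2.minEnclosingCircle(W),cv2.fitEllipse(W))
m=np.zeros_like(g);m[sub]=(hs[sub][...,1]<40)
m=((hs[...,1]<40)&(hs[...,2]>180)).astype(np.uint8);m[:,:195]=0;m[:,440:]=0;m[335:]=0
cn=max(cv2.findContours(m,0,2)[0],key=cv2.contourArea)
W=np.array([ray(C,*p[0],.072)[:2] for p in cn],np.float32);print("cover",cv2.minEnclosingCircle(W))
save("w1c.png",cv2.resize(a[185:270,272:362],None,fx=6,fy=6,interpolation=cv2.INTER_NEAREST))
E
```

```text
0.077 ((0.5303612947463989, -0.17456302046775818), (0.0347176156938076, 0.0354548804461956), 27.208524703979492) [ 0.53002253 -0.17444881  0.086     ] 0.373375176016049
0.0895 ((0.5302991271018982, -0.17481562495231628), (0.030032571405172348, 0.03030695766210556), 26.477893829345703) [ 0.53019803 -0.17468121  0.092     ] 0.373375176016049
[223 222 219 217 209 160 121  89 123 156 159 164 164 161 161 153 156 157
 154 154 158 160 162 161 132 107 155 207 220 221 223]
collar ((0.5308840870857239, -0.17517974972724915), 0.02673150971531868) ((0.5309050679206848, -0.1752430647611618), (0.052179787307977676, 0.052564624696969986), 58.16142272949219)
cover ((0.5306612253189087, -0.1751728653907776), 0.08947302401065826)
```

View pics/w1c.png

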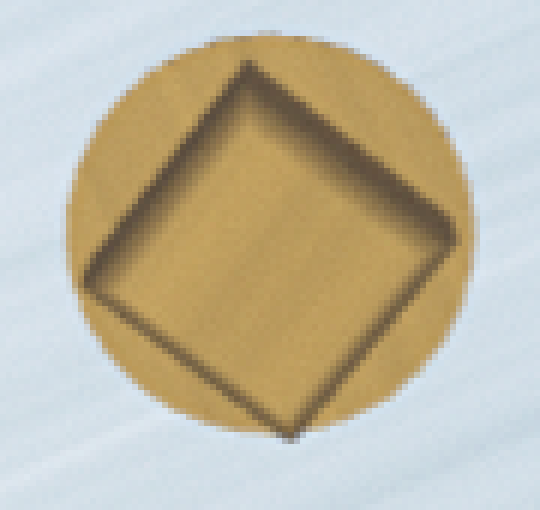

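arm_command(commands=[[2.17, 3.8, 0, 0, 0, 0], [2.17, 3.8, 0, 0, 0, 0], [2.17, 3.8, 0, 0, 0, 0], [2.17, 3.8, 0, 0, 0, 0], [2.17, 3.8, 0, 0, 0, 0], [2.17, 3.8, 0, 0, 0, 0], [2.17, 3.8, 0, 0, 0, 0], [2.17, 3.8, 0, 0, 0, 0]])

```text
clock: 2.85
eef_pos: [0.4982, 0.1802, 0.2322]
orientation: [0.001, 0.211, 0.977, 0.0]
contact_force: [1.2, -0.7, 0.0]
width: 0.0855
grasp_force: 0.0
```

arm_command(commands=[[0, 0, 0, 0, 0, -7.5], [0, 0, 0, 0, 0, -7.5], [0, 0, 0, 0, 0, 0], [0, 0, 0, 0, 0, 0]])

```text
clock: 3.25
eef_pos: [0.4993, 0.1779, 0.2318]
orientation: [0.0, 0.084, 0.996, 0.0]
contact_force: [0.3, 0.2, -0.1]
width: 0.0853
grasp_force: 0.0
```

```bash
python3 - <<'E'
from h import *
o=telemetry.get_obs();print(o["eef_pos"],o["orientation"],o["clock"])
C=cam("wrist");a,d=capture("wrist");save("w2.png",a);P=cloud(C,d)
hs=cv2.cvtColor(np.ascontiguousarray(a),cv2.COLOR_RGB2HSV)
z=P[...,2]
# steel: low-sat pixels 26..45 mm high within 0.2 m of expected
near=np.hypot(P[...,0]-.5,P[...,1]-.18)<.1
m=(near&(z>.025)&(z<.045)&(hs[...,1]<70)&(hs[...,2]>90)&(d>0)).astype(np.uint8)
m=cv2.morphologyEx(m,cv2.MORPH_OPEN,np.ones((3,3)))
cs,h=cv2.findContours(m,cv2.RETR_CCOMP,2)
for q,hh in zip(cs,h[0]):
    if cv2.contourArea(q)>300:
        H=np.array([ray(C,*p[0],.036)[:2] for p in q],np.float32);print(hh[3],cv2.boundingRect(q),cv2.minAreaRect(H))
# shaft strip midline: steel pixels 40-65mm from head
u=np.array([.986,-.165]);v=np.array([.165,.986]);Q=P[...,:2]-[.4485,.1864]
s=Q@u;w=Q@v
for k in(.036,.042,.048,.054,.060,.066):
    b=(m>0)&(abs(s-k)<.003);print(k,np.percentile(w[b],[2,50,98]).round(4),np.median(z[b]).round(4))
E
```

```text
[0.49934114 0.17792185 0.23182303] [3.20573529e-04 8.38432728e-02 9.96478872e-01 2.47565926e-04] 3.25
-1 (288, 115, 71, 148) ((0.4825185537338257, 0.18223732709884644), (0.057945575565099716, 0.12750157713890076), 80.79586791992188)
0 (301, 128, 45, 47) ((0.44814372062683105, 0.18765726685523987), (0.03665703535079956, 0.03786463290452957), 81.18521118164062)
0.036 [-0.0095  0.0009  0.0122] 0.0353
0.042 [-0.007   0.0013  0.0096] 0.0337
0.048 [-0.0071  0.0009  0.0097] 0.0335
0.054 [-0.0072  0.0013  0.0097] 0.0337
0.06 [-0.0072  0.0008  0.0097] 0.0336
0.066 [-0.0069  0.0017  0.0097] 0.0337
```

View pics/w2.png

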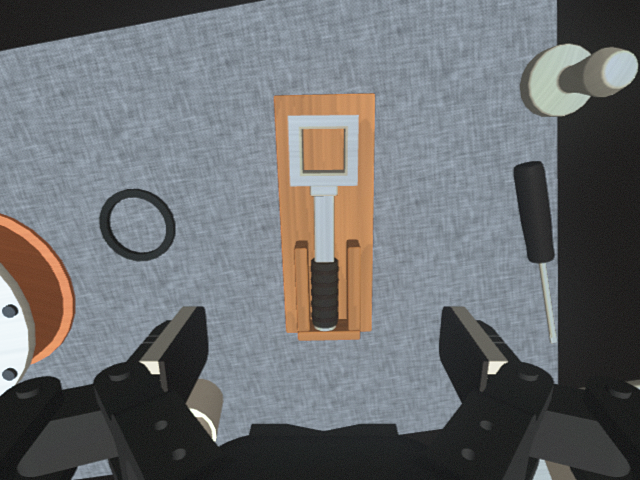

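Wrench lies with head at (323,150) and grip at (325,295) in the picture. It is seen clearly, at the expected heights, and the way down is free.

arm_command(commands=[[0, 0.15, 3, 0, 0, -0.6], [0, 0, 4.5, 0, 0, 0], [0, 0, 4.5, 0, 0, 0], [0, 0, 4.5, 0, 0, 0], [0, 0, 3, 0, 0, 0], [0, 0, 1.8, 0, 0, 0], [0, 0, 0.9, 0, 0, 0], [0, 0, 0, 0, 0, 0]])

```text
clock: 4.1
eef_pos: [0.4996, 0.1781, 0.0082]
orientation: [-0.001, 0.079, 0.997, -0.0]
contact_force: [0.0, -1.2, -0.9]
width: 0.0857
grasp_force: 0.0
```

arm_command(commands=[[0, 0, 0, 0, 0, 0], [0, 0, 0, 0, 0, 0], [0, 0, 0, 0, 0, 0], [0, 0, 0, 0, 0, 0], [0, 0, 0, 0, 0, 0], [0, 0, 0, 0, 0, 0], [0, 0, 0, 0, 0, 0], [0, 0, 0, 0, 0, 0]], grip=255, newtons=60)

```text
clock: 4.9
eef_pos: [0.5011, 0.1784, 0.0102]
orientation: [0.001, 0.078, 0.997, -0.0]
contact_force: [-0.3, -1.0, 5.4]
width: 0.0168
grasp_force: 59.9
```

arm_command(commands=[[0, 0, -0.5, 0, 0, 0], [0, 0, -1.5, 0, 0, 0], [0, 0, -3, 0, 0, 0], [0, 0, -3, 0, 0, 0], [0, 0, -3, 0, 0, 0], [0, 0, -2, 0, 0, 0], [0, 0, -1, 0, 0, 0], [0, 0, 0, 0, 0, 0]])

```text
clock: 5.7
eef_pos: [0.5007, 0.1787, 0.1496]
orientation: [0.0, 0.078, 0.997, 0.0]
contact_force: [0.2, -0.1, -5.2]
width: 0.017
grasp_force: 59.0
```

```bash
cat > head.py <<'E'
from h import *
# head centre/orientation in the tool frame, from the top face seen by the wrist camera
def head(name):
    o=telemetry.get_obs();C=cam("wrist");a,d=capture("wrist");save(name,a)
    p=o["eef_pos"];w,x,y,zq=o["orientation"]
    from scipy.spatial.transform import Rotation as Ro
    T=Ro.from_quat([x,y,zq,w]).as_matrix()
    P=cloud(C,d);Q=(P-p)@T      # tool coords
    hs=cv2.cvtColor(np.ascontiguousarray(a),cv2.COLOR_RGB2HSV)
    m=((Q[...,0]>.015)&(Q[...,0]<.09)&(abs(Q[...,1])<.05)&(Q[...,2]>-.045)&(Q[...,2]<-.01)&(d>0)).astype(np.uint8)
    m=cv2.morphologyEx(m,cv2.MORPH_OPEN,np.ones((3,3)))
    pts=Q[(m>0)&(Q[...,0]>.027)];A=np.c_[pts[:,:2],np.ones(len(pts))];pl=np.linalg.lstsq(A,pts[:,2],rcond=None)[0]
    r=pts[:,2]-A@pl;k=abs(r)<.003;pl=np.linalg.lstsq(A[k],pts[k,2],rcond=None)[0]
    print("tcp",p.round(4),"yaw",np.degrees(np.arctan2(T[1,0],T[0,0])).round(2),"top plane in tool",pl.round(4),len(pts))
    zt=p[2]-(pl@[.052,0,1]);print("top z",zt)
    cs,h=cv2.findContours(m,cv2.RETR_CCOMP,2)
    for q,hh in zip(cs,h[0]):
        if cv2.contourArea(q)>300:
            H=np.array([((ray(C,*e[0],zt)-p)@T)[:2] for e in q],np.float32);print(hh[3],cv2.boundingRect(q),cv2.minAreaRect(H))
    return a
E
python3 - <<'E'
from head import *
head("w3.png");o=telemetry.get_obs();print(o["width"],o["grasp_force"],o["contact_force"],o["wrist_torque"],o["clock"])
E
```

```text
tcp [0.5007 0.1787 0.1496] yaw 171.04 top plane in tool [-0.0087  0.0003 -0.0248] 24671
top z 0.1749129909562594
-1 (220, 86, 209, 219) ((0.04920520260930061, 0.0010633952915668488), (0.06627099215984344, 0.058150213211774826), 0.12841099500656128)
0 (266, 123, 117, 117) ((0.05534602701663971, 0.0011620204895734787), (0.03394943103194237, 0.033937569707632065), 88.81873321533203)
0.017016872838739167 59.01770889759064 [-0.16830579  0.32005122 -5.5197375 ] [0.00275632 0.03126567 0.06394584] 5.75
```

View pics/w3.png

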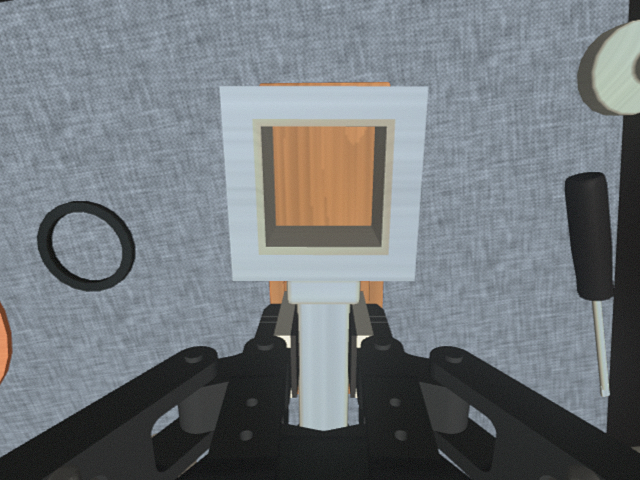

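The wrench is held level. The head's outer corners are at (220,87), (428,87), (414,281) and (233,280).

```bash
python3 - <<'E'
from h import *
C=cam("wrist");o=telemetry.get_obs();p=o["eef_pos"]
zt=.1742
y=np.radians(171.04);ex=np.array([np.cos(y),np.sin(y)]);ey=np.array([np.sin(y),-np.cos(y)])
q=[(220,87),(428,87),(414,281),(233,280)]
W=np.array([(lambda r:[(r[:2]-p[:2])@ex,(r[:2]-p[:2])@ey])(ray(C,*e,zt)) for e in q]);print(W.round(4),W.mean(0))
a=cv2.imread("pics/w3.png");g=cv2.cvtColor(a,cv2.COLOR_BGR2HSV)
print(g[170,215:275:2,1],g[75:140:2,323,1],sep="\n")
E
```

```text
[[ 0.082  -0.0276]
 [ 0.0819  0.0301]
 [ 0.0243  0.0298]
 [ 0.0247 -0.0277]] [0.05324773 0.00113316]
[36 32 35 33 34 30 28 27 26 29 29 31 30 31 30 29 30 32 30 31 25 26 23 23
 30 21 30 32 29 55]
[ 33  32  31  39 143 100  35  30  29  30  30  28  28  28  29  30  31  28
  27  26  29  31  17  29  31  36 131 128 129 130 126 128 129]
```

arm_command(commands=[[-0.5, -1.5, 0, 0, 0, 0], [-1, -3.4, 0, 0, 0, 0], [-1.2, -4, 0, 0, 0, 0], [-1.2, -4, 0, 0, 0, 0], [-1.2, -4, 0, 0, 0, 0], [-1.2, -4, 0, 0, 0, 0], [-1.2, -4, 0, 0, 0, 0], [-1.2, -4, 0, 0, 0, 0]])

```text
clock: 6.55
eef_pos: [0.54, -0.1227, 0.1468]
orientation: [-0.002, 0.078, 0.997, 0.0]
contact_force: [1.0, -0.1, -5.2]
width: 0.017
grasp_force: 59.3
```

arm_command(commands=[[-1.2, -4, 0, 0, 0, 0], [-1, -3.4, 0, 0, 0, 0], [-0.6, -2.5, 0, 0, 0, 0], [0, 0, 0, 0, 0, 4], [0, 0, 0, 0, 0, 7], [0, 0, 0, 0, 0, 8], [0, 0, 0, 0, 0, 8], [0, 0, 0, 0, 0, 8]])

```text
clock: 7.35
eef_pos: [0.5521, -0.2231, 0.1464]
orientation: [-0.002, 0.377, 0.926, 0.0]
contact_force: [0.3, 0.0, -4.8]
width: 0.0169
grasp_force: 59.5
```

arm_command(commands=[[0, 0, 0, 0, 0, 8], [0, 0, 0, 0, 0, 7], [0, 0, 0, 0, 0, 4.2], [0, 0, 0, 0, 0, 0], [0, 0, 0, 0, 0, 0]])

```text
clock: 7.85
eef_pos: [0.5527, -0.2228, 0.1475]
orientation: [-0.002, 0.523, 0.852, -0.0]
contact_force: [-0.1, 0.6, -4.8]
width: 0.0172
grasp_force: 59.5
```

```bash
python3 - <<'E'
from head import *
head("w4.png")
E
```

```text
tcp [ 0.5527 -0.2228  0.1475] yaw 116.89 top plane in tool [-0.0071  0.0008 -0.0249] 24971
top z 0.17274749029773123
-1 (220, 86, 209, 221) ((0.049459099769592285, 0.00035708770155906677), (0.06703104823827744, 0.05826931819319725), 0.10532892495393753)
0 (266, 125, 118, 113) ((0.05582202970981598, 0.0005516894161701202), (0.033241741359233856, 0.03455878794193268), 0.7174005508422852)
```

View pics/w4.png

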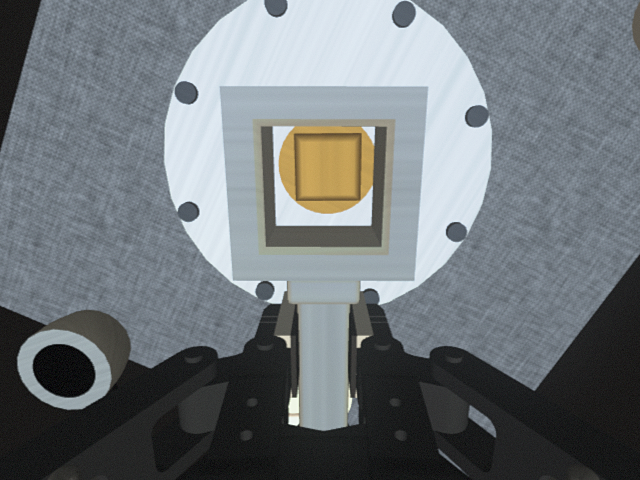

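The plug square spans (294,132) to (361,201), seen through the socket and parallel to it.

```bash
python3 - <<'E'
from h import *
C=cam("wrist");o=telemetry.get_obs();p=o["eef_pos"]
y=np.radians(116.89);ex=np.array([np.cos(y),np.sin(y)]);ey=np.array([np.sin(y),-np.cos(y)])
def tl(e,z):
    r=ray(C,*e,z)[:2]-p[:2];return np.array([r@ex,r@ey])
h=np.array([tl(e,.1722) for e in[(220,86.5),(428,87),(414,281),(233,280)]])
q=np.array([tl(e,.086) for e in[(294.5,132.5),(361,132.5),(361.5,201),(296,201.5)]])
print(h.round(4),h.mean(0),q.round(4),q.mean(0),q.mean(0)-h.mean(0),p,sep="\n")
E
```

```text
[[ 0.0829 -0.0287]
 [ 0.0827  0.0298]
 [ 0.0243  0.0295]
 [ 0.0246 -0.0289]]
[0.05363655 0.00043123]
[[ 0.0696 -0.0143]
 [ 0.0695  0.019 ]
 [ 0.0348  0.0202]
 [ 0.0346 -0.0143]]
[0.05210866 0.00266669]
[-0.00152789  0.00223546]
[ 0.55292013 -0.22282402  0.14787585]
```

arm_command(commands=[[-0.1, 0.18, 1, 0, 0, 0], [0, 0, 2, 0, 0, 0], [0, 0, 1, 0, 0, 0], [0, 0, 0.6, 0, 0, 0], [0, 0, 0.5, 0, 0, 0], [0, 0, 0.5, 0, 0, 0], [0, 0, 0.4, 0, 0, 0], [0, 0, 0, 0, 0, 0]])

```text
clock: 8.7
eef_pos: [0.5555, -0.2226, 0.0889]
orientation: [-0.0, 0.524, 0.852, 0.0]
contact_force: [0.2, -0.0, -5.3]
width: 0.0168
grasp_force: 59.5
```

arm_command(commands=[[0, 0, 0.3, 0, 0, 0], [0, 0, 0.3, 0, 0, 0], [0, 0, 0.3, 0, 0, 0], [0, 0, 0.2, 0, 0, 0], [0, 0, 0.1, 0, 0, 0], [0, 0, 0.1, 0, 0, 0], [0, 0, 0, 0, 0, 0]])

```text
clock: 9.4
eef_pos: [0.5558, -0.2228, 0.0764]
orientation: [0.0, 0.524, 0.852, 0.0]
contact_force: [-0.2, -0.5, -4.8]
width: 0.0169
grasp_force: 59.7
```

arm_command(commands=[[0, 0, 0.05, 0, 0, 0], [0, 0, 0.05, 0, 0, 0], [0, 0, 0, 0, 0, 0]])

```text
clock: 9.7
eef_pos: [0.5559, -0.2229, 0.0763]
orientation: [0.0, 0.524, 0.852, 0.0]
contact_force: [-1.8, 1.0, 1.4]
width: 0.0171
grasp_force: 60.3
```

arm_command(commands=[[0, 0, 0, 0, 0, 0], [0, 0, 0, 0, 0, 0], [0, 0, 0, 0, 0, 0], [0, 0, 0, 0, 0, 0], [0, 0, 0, 0, 0, 0], [0, 0, 0, 0, 0, 0], [0, 0, 0, 0, 0, 0]], grip=0)

```text
clock: 10.4
eef_pos: [0.5557, -0.2228, 0.0753]
orientation: [0.0, 0.524, 0.852, 0.0]
contact_force: [-0.1, -0.5, -0.3]
width: 0.0856
grasp_force: 0.0
```

arm_command(commands=[[0, 0, -1, 0, 0, 0], [0, 0, -3, 0, 0, 0], [0, 0, -3, 0, 0, 0], [-1.5, 0, -2, 0, 0, 0], [-3, 0, 0, 0, 0, 0], [-2, 0, 0, 0, 0, 0], [0, 0, 0, 0, 0, 0], [0, 0, 0, 0, 0, 0]])

```text
clock: 11.2
eef_pos: [0.5849, -0.2806, 0.1654]
orientation: [-0.0, 0.524, 0.852, 0.0]
contact_force: [-0.4, 1.1, 0.1]
width: 0.0854
grasp_force: 0.0
```

```bash
python3 - <<'E'
from h import *
o=telemetry.get_obs();C=cam("wrist");a,d=capture("wrist");save("w5.png",a);P=cloud(C,d);p=o["eef_pos"]
pl=np.array([.5305,-.1755]);Q=P[...,:2]-pl
th=np.radians(-63.2);u=np.array([np.cos(th),np.sin(th)]);v=np.array([-u[1],u[0]])
s=Q@u;w=Q@v;z=P[...,2]
m=(abs(s)<.027)&(abs(w)<.027)&(np.maximum(abs(s),abs(w))>.021)&(d>0)
A=np.c_[P[m][:,:2]-pl,np.ones(m.sum())];print("head top plane",np.linalg.lstsq(A,z[m],rcond=None)[0],np.percentile(z[m],[5,50,95]))
for k in(.05,.06,.07,.11,.12,.13,.14,.15,.16):
    b=(abs(s-k)<.003)&(z>.088)&(z<.12)&(abs(w)<.04);print(k,b.sum(),np.percentile(w[b],[2,50,98]).round(4) if b.sum() else 0,z[b].max().round(4) if b.sum() else 0)
print(p,o["orientation"],o["clock"],o["contact_force"])
E
```

```text
head top plane [-0.00186536 -0.00197959  0.10182599] [0.10061802 0.10185308 0.10298842]
0.05 420 [-0.007   0.0018  0.0105] 0.1022
0.06 413 [-0.0071  0.0017  0.0101] 0.1014
0.07 378 [-0.0072  0.0017  0.0102] 0.1016
0.11 449 [-0.0108  0.0017  0.0142] 0.1045
0.12 462 [-0.0111  0.0017  0.0142] 0.1046
0.13 466 [-0.0111  0.0017  0.014 ] 0.1044
0.14 441 [-0.0107  0.0017  0.014 ] 0.104
0.15 375 [-0.0102  0.0011  0.0135] 0.1049
0.16 346 [-0.0104  0.0017  0.0137] 0.104
[ 0.58491943 -0.2806181   0.1654316 ] [-3.26041152e-04  5.23927050e-01  8.51763032e-01  2.79181074e-04] 11.2 [-0.42375345  1.1116748   0.0919667 ]
```

View pics/w5.png

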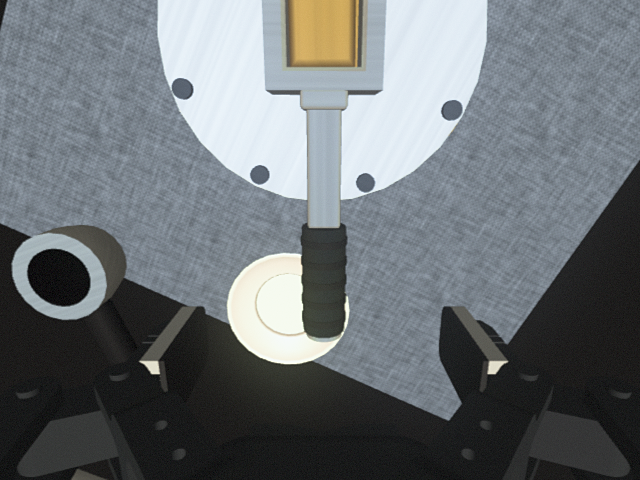

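Socket is seated (head top at 102 mm). Grip seen along (324,225)–(324,338) in line with the tool. Going down onto it.

arm_command(commands=[[-1, 0, 0, 0, 0, 0], [-0.7, 0, 1, 0, 0, 0], [0, 0, 2.5, 0, 0, 0], [0, 0, 2.5, 0, 0, 0], [0, 0, 2, 0, 0, 0], [0, 0, 1, 0, 0, 0], [0, 0, 0.4, 0, 0, 0], [0, 0, 0, 0, 0, 0]])

```text
clock: 12.05
eef_pos: [0.5928, -0.2959, 0.071]
orientation: [-0.0, 0.524, 0.852, 0.0]
contact_force: [0.3, -0.3, 0.5]
width: 0.0856
grasp_force: 0.0
```

arm_command(commands=[[0, 0, 0, 0, 0, 0], [0, 0, 0, 0, 0, 0], [0, 0, 0, 0, 0, 0], [0, 0, 0, 0, 0, 0], [0, 0, 0, 0, 0, 0], [0, 0, 0, 0, 0, 0], [0, 0, 0, 0, 0, 0]], grip=255, newtons=50)

```text
clock: 12.75
eef_pos: [0.593, -0.2961, 0.0719]
orientation: [0.001, 0.524, 0.852, 0.0]
contact_force: [-0.3, 0.2, 1.9]
width: 0.024
grasp_force: 48.9
```

```bash
cat > st.py <<'E'
from h import *
o=telemetry.get_obs();p=o["eef_pos"];q=o["orientation"];A=np.array([.532,-.176])
yaw=np.degrees(np.arctan2(2*q[1]*q[2],2*q[1]**2-1)) if 1 else 0
r=p[:2]-A;F=o["contact_force"];T=o["wrist_torque"]
t=np.array([-r[1],r[0]])/np.hypot(*r)
print("clk %.2f R %.4f handle ang %.2f tool yaw-180 %.2f z %.4f"%(o["clock"],np.hypot(*r),np.degrees(np.arctan2(r[1],r[0])),yaw-180,p[2]))
print("F",F.round(1),"Ft %.2f Fr %.2f"%(F[:2]@t,F[:2]@r/np.hypot(*r)),"T",T.round(3),"M about axis %.3f"%(r[0]*F[1]-r[1]*F[0]+T[2]),"w %.4f g %.1f"%(o["width"],o["grasp_force"]))
E
python3 st.py
```

```text
clk 12.75 R 0.1347 handle ang -63.07 tool yaw-180 -63.17 z 0.0719
F [-0.3  0.2  1.9] Ft -0.19 Fr -0.31 T [-0.052  0.038  0.028] M about axis 0.002 w 0.0240 g 48.9
```

arm_command(commands=[[0.01, -0.35, 0, 0, 0, 1.5], [0.02, -0.7, 0, 0, 0, 3], [0.02, -0.7, 0, 0, 0, 3], [0.02, -0.7, 0, 0, 0, 3], [0.01, -0.35, 0, 0, 0, 1.5], [0, 0, 0, 0, 0, 0]])

```text
clock: 13.35
eef_pos: [0.5665, -0.3067, 0.072]
orientation: [0.001, 0.61, 0.792, -0.0]
contact_force: [-0.2, -3.6, 3.0]
width: 0.0248
grasp_force: 49.1
```

```bash
python3 st.py
```

```text
clk 13.35 R 0.1351 handle ang -75.20 tool yaw-180 -75.21 z 0.0720
F [-0.2 -3.6  3. ] Ft -1.07 Fr 3.43 T [-0.331 -0.106  0.198] M about axis 0.053 w 0.0248 g 49.1
```

arm_command(commands=[[0.01, -0.35, 0, 0, 0, 1.5], [0.01, -0.35, 0, 0, 0, 1.5], [0.01, -0.23, 0, 0, 0, 1], [0, 0, 0, 0, 0, 0]])

```text
clock: 13.75
eef_pos: [0.5576, -0.3087, 0.072]
orientation: [0.001, 0.638, 0.77, -0.0]
contact_force: [1.2, -4.9, 3.4]
width: 0.0247
grasp_force: 49.3
```

```bash
python3 st.py
```

```text
clk 13.75 R 0.1351 handle ang -79.07 tool yaw-180 -79.26 z 0.0720
F [ 1.2 -4.9  3.4] Ft 0.28 Fr 5.07 T [-0.651 -0.313  0.373] M about axis 0.410 w 0.0247 g 49.3
```

arm_command(commands=[[-0.03, -0.35, 0, 0, 0, 1.5], [-0.03, -0.35, 0, 0, 0, 1.5], [0, 0, 0, 0, 0, 0]])

```text
clock: 14.05
eef_pos: [0.5506, -0.3099, 0.0719]
orientation: [0.001, 0.658, 0.753, -0.0]
contact_force: [2.5, -3.6, 5.3]
width: 0.0245
grasp_force: 49.4
```

```bash
python3 st.py
```

```text
clk 14.05 R 0.1352 handle ang -82.10 tool yaw-180 -82.25 z 0.0719
F [ 2.5 -3.6  5.3] Ft 1.95 Fr 3.87 T [-0.583 -0.303  0.307] M about axis 0.570 w 0.0245 g 49.4
```

arm_command(commands=[[-0.02, -0.35, -0.02, 0, 0, 1.5], [-0.02, -0.35, -0.02, 0, 0, 1.5], [0, 0, 0, 0, 0, 0]])

```text
clock: 14.35
eef_pos: [0.5434, -0.3107, 0.072]
orientation: [0.0, 0.677, 0.736, 0.0]
contact_force: [2.4, -3.5, 5.2]
width: 0.0247
grasp_force: 49.4
```

```bash
python3 st.py
```

```text
clk 14.35 R 0.1352 handle ang -85.15 tool yaw-180 -85.25 z 0.0720
F [ 2.4 -3.5  5.2] Ft 2.10 Fr 3.66 T [-0.448 -0.328  0.269] M about axis 0.553 w 0.0247 g 49.4
```

arm_command(commands=[[0, -0.35, -0.02, 0, 0, 1.5], [0, -0.35, 0, 0, 0, 1.5], [0, -0.23, 0, 0, 0, 1], [0, 0, 0, 0, 0, 0]])

```text
clock: 14.75
eef_pos: [0.5341, -0.3112, 0.072]
orientation: [-0.0, 0.702, 0.712, 0.0]
contact_force: [2.1, -3.2, 4.9]
width: 0.0245
grasp_force: 49.4
```

```bash
python3 st.py
```

```text
clk 14.75 R 0.1353 handle ang -89.11 tool yaw-180 -89.23 z 0.0720
F [ 2.1 -3.2  4.9] Ft 2.05 Fr 3.20 T [-0.454 -0.465  0.271] M about axis 0.548 w 0.0245 g 49.4
```

arm_command(commands=[[0, -0.35, -0.02, 0, 0, 1.5], [0, -0.35, 0, 0, 0, 1.5], [0, -0.23, 0, 0, 0, 1], [0, 0, 0, 0, 0, 0]])

```text
clock: 15.15
eef_pos: [0.5246, -0.3111, 0.072]
orientation: [-0.0, 0.727, 0.687, -0.0]
contact_force: [1.9, -2.2, 4.9]
width: 0.0246
grasp_force: 49.3
```

```bash
python3 st.py
```

```text
clk 15.15 R 0.1353 handle ang -93.13 tool yaw-180 -93.23 z 0.0720
F [ 1.9 -2.2  4.9] Ft 2.06 Fr 2.10 T [-0.493 -0.397  0.196] M about axis 0.475 w 0.0246 g 49.3
```

arm_command(commands=[[0, -0.35, 0, 0, 0, 1.5], [0, -0.35, 0, 0, 0, 1.5], [0, -0.23, 0, 0, 0, 1], [0, 0, 0, 0, 0, 0]])

```text
clock: 15.55
eef_pos: [0.5161, -0.3104, 0.072]
orientation: [0.0, 0.75, 0.661, 0.0]
contact_force: [3.7, -3.1, 3.8]
width: 0.0245
grasp_force: 49.6
```

```bash
python3 st.py
```

```text
clk 15.55 R 0.1353 handle ang -96.73 tool yaw-180 -97.21 z 0.0720
F [ 3.7 -3.1  3.8] Ft 4.05 Fr 2.61 T [-0.491 -0.691  0.579] M about axis 1.127 w 0.0245 g 49.6
```

arm_command(commands=[[0, -0.23, 0, 0, 0, 1], [0, -0.12, 0, 0, 0, 0.5], [0, 0, 0, 0, 0, 0]])

```text
clock: 15.85
eef_pos: [0.5133, -0.31, 0.072]
orientation: [0.001, 0.758, 0.652, 0.001]
contact_force: [5.9, -2.9, 2.5]
width: 0.0245
grasp_force: 49.9
```

```bash
python3 st.py
```

```text
clk 15.85 R 0.1353 handle ang -97.96 tool yaw-180 -98.66 z 0.0720
F [ 5.9 -2.9  2.5] Ft 6.24 Fr 2.02 T [-0.609 -0.888  0.703] M about axis 1.547 w 0.0245 g 49.9
```

arm_command(commands=[[0, -0.23, 0, 0, 0, 1], [0, -0.12, 0, 0, 0, 0.5], [0, 0, 0, 0, 0, 0]])

```text
clock: 16.15
eef_pos: [0.5098, -0.3095, 0.072]
orientation: [0.001, 0.767, 0.642, 0.001]
contact_force: [5.1, -3.6, 2.9]
width: 0.0247
grasp_force: 49.9
```

```bash
python3 st.py
```

```text
clk 16.15 R 0.1354 handle ang -99.45 tool yaw-180 -100.16 z 0.0720
F [ 5.1 -3.6  2.9] Ft 5.61 Fr 2.73 T [-0.619 -0.962  0.737] M about axis 1.497 w 0.0247 g 49.9
```

arm_command(commands=[[0.01, -0.23, 0, 0, 0, 1], [0.01, -0.23, 0, 0, 0, 1], [0.01, -0.23, 0, 0, 0, 1], [0, 0, 0, 0, 0, 0]])

```text
clock: 16.55
eef_pos: [0.5026, -0.3082, 0.072]
orientation: [0.001, 0.784, 0.621, 0.0]
contact_force: [4.2, -4.1, 2.9]
width: 0.0247
grasp_force: 49.8
```

```bash
python3 st.py
```

```text
clk 16.55 R 0.1354 handle ang -102.55 tool yaw-180 -103.19 z 0.0720
F [ 4.2 -4.1  2.9] Ft 5.00 Fr 3.12 T [-0.645 -0.705  0.684] M about axis 1.362 w 0.0247 g 49.8
```

arm_command(commands=[[0.01, -0.23, 0, 0, 0, 1], [0.01, -0.23, 0, 0, 0, 1], [0, -0.12, 0, 0, 0, 0.5], [0, 0, 0, 0, 0, 0]])

```text
clock: 16.95
eef_pos: [0.4967, -0.3067, 0.072]
orientation: [0.001, 0.797, 0.604, -0.0]
contact_force: [4.1, -4.2, 2.3]
width: 0.0246
grasp_force: 49.7
```

```bash
python3 st.py
```

```text
clk 16.95 R 0.1354 handle ang -105.11 tool yaw-180 -105.70 z 0.0720
F [ 4.1 -4.2  2.3] Ft 5.07 Fr 3.02 T [-0.704 -0.603  0.631] M about axis 1.317 w 0.0246 g 49.7
```

```bash
python3 - <<'E'
from h import *
C=cam("wrist");a,d=capture("wrist");save("w6.png",a);P=cloud(C,d);z=P[...,2]
Q=P[...,:2]-[.532,-.176]
m=((np.hypot(Q[...,0],Q[...,1])<.048)&(z>.098)&(z<.107)&(d>0)).astype(np.uint8)
print(m.sum(),cv2.boundingRect(m))
pts=np.argwhere(cv2.morphologyEx(m,cv2.MORPH_OPEN,np.ones((9,9)))>0)
print(cv2.minAreaRect(P[pts[:,0],pts[:,1],:2].astype(np.float32)))
E
```

```text
4975 (221, 0, 163, 68)
((0.5248368382453918, -0.21553383767604828), (0.015681199729442596, 0.02561292238533497), 74.67237091064453)
```

View pics/w6.png

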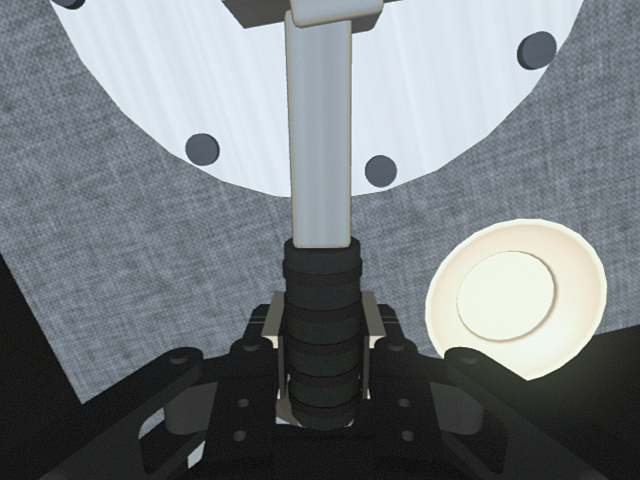

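The head's front edge (245,28)–(380,10) is about 8° off the handle, so the wrench has clicked by about 0.13 rad. Easing back into line, then letting go.

arm_command(commands=[[0, 0.23, 0, 0, 0, -1], [0, 0.35, 0, 0, 0, -1.5], [0, 0.35, 0, 0, 0, -1.5], [0, 0.35, 0, 0, 0, -1.5], [0, 0.35, 0, 0, 0, -1.5], [0, 0.23, 0, 0, 0, -1], [0, 0, 0, 0, 0, 0]])

```text
clock: 17.7
eef_pos: [0.515, -0.3102, 0.072]
orientation: [0.0, 0.753, 0.658, -0.0]
contact_force: [1.8, -3.4, 4.3]
width: 0.0249
grasp_force: 49.7
```

```bash
python3 st.py
```

```text
clk 17.70 R 0.1353 handle ang -97.24 tool yaw-180 -97.64 z 0.0720
F [ 1.8 -3.4  4.3] Ft 2.22 Fr 3.15 T [-0.598 -0.36   0.638] M about axis 0.939 w 0.0249 g 49.7
```

arm_command(commands=[[0, 0.12, 0, 0, 0, -0.5], [0, 0.08, 0, 0, 0, -0.3], [0, 0, 0, 0, 0, 0]])

```text
clock: 18.0
eef_pos: [0.5161, -0.3104, 0.072]
orientation: [-0.001, 0.748, 0.663, -0.0]
contact_force: [-0.1, -2.5, 4.6]
width: 0.0246
grasp_force: 49.6
```

arm_command(commands=[[0, 0, 0, 0, 0, 0], [0, 0, 0, 0, 0, 0], [0, 0, 0, 0, 0, 0], [0, 0, 0, 0, 0, 0], [0, 0, 0, 0, 0, 0], [0, 0, 0, 0, 0, 0], [0, 0, 0, 0, 0, 0]], grip=0)

```text
clock: 18.7
eef_pos: [0.5168, -0.3104, 0.0721]
orientation: [-0.0, 0.748, 0.663, 0.0]
contact_force: [0.1, -0.4, -0.3]
width: 0.0853
grasp_force: 0.0
```

arm_command(commands=[[0, 0, -1, 0, 0, 0], [0, 0, -3, 0, 0, 0], [0, 0, -3, 0, 0, 0], [0, 0, -3, 0, 0, 0], [-1, 0, -2, 0, 0, 0], [0, 0, 0, 0, 0, 0], [0, 0, 0, 0, 0, 0]])

```text
clock: 19.4
eef_pos: [0.5157, -0.3204, 0.1924]
orientation: [0.0, 0.748, 0.663, 0.0]
contact_force: [1.4, 0.0, 0.3]
width: 0.0854
grasp_force: 0.0
```

```bash
python3 - <<'E'
from h import *
C=cam("wrist");a,d=capture("wrist");save("w7.png",a);P=cloud(C,d);z=P[...,2]
q=P[...,:2]-[.532,-.176];r=np.hypot(q[...,0],q[...,1])
m=(r<.042)&(z>.098)&(z<.108)&(d>0);print("head",cv2.minAreaRect(P[m][:,:2].astype(np.float32)),np.median(z[m]))
m=(r>.045)&(r<.165)&(z>.088)&(z<.11)&(d>0);x=P[m][:,:2].astype(np.float32);l=cv2.fitLine(x,2,0,.01,.01).ravel();print("handle",np.degrees(np.arctan2(l[1],l[0])),cv2.minAreaRect(x))
E
python3 st.py
```

```text
head ((0.5284523367881775, -0.20117062330245972), (0.03303103148937225, 0.05820645019412041), 83.45713806152344) 0.1016704815629478
handle 84.40922 ((0.5208142995834351, -0.2799625098705292), (0.12084846943616867, 0.02685886062681675), 84.24714660644531)
clk 19.45 R 0.1448 handle ang -96.67 tool yaw-180 -96.87 z 0.1909
F [-0.2  0.9 -0.2] Ft -0.25 Fr -0.83 T [-0.039  0.062 -0.029] M about axis -0.065 w 0.0852 g 0.0
```

View pics/w7.png

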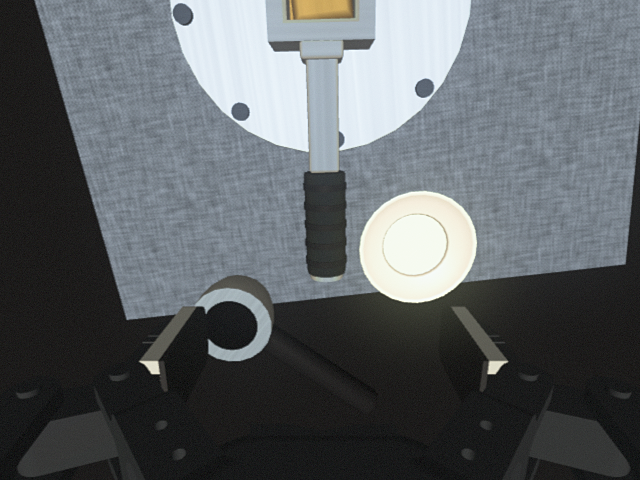

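The handle is back in line with the head (within 1°), and the wrench is seated at its full depth. The saucer and portafilter are untouched and the gripper is clear.

```bash
python3 -c "
from rig import close_job;print(close_job())"
```

```text
the job is handed in; nothing more can be done
None
```

The job is handed in: the plug was turned tight, the wrench clicked at about 0.13 rad of break-over (estimated from the arm's angle and the wrist picture), and it was left seated on the plug with its handle back in line and the nearby bystanders not touched; no verdict was returned.

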